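# Snap the long fuse into its fuse block

### The arm

A 7-joint arm with a two-finger parallel gripper is mounted at the origin on the work surface. World frame = base frame: x ahead of the robot, y to its left, z up, the work surface at z = 0. Lengths are in m, angles in rad, forces in N, time in s.
With the tool pointing down it reaches from about 0.425 to 0.8 m from the base axis. Payload 8.3 kg.
Tool frame: the origin (TCP) lies between the finger pads; the fingertips stand 22 mm ahead of it and the grasp point (between the pads) lies 3 mm ahead of it; z points along the fingers, y is the line along which they close (so a half turn about z gives the same grasp; the last joint's range is limited). The gripper opens to 85 mm and grips with 20 to 120 N. Pads are 22 mm wide; open, the fingers measure 114 mm over their backs; the gripper's body (76 mm by 85 mm) begins 54 mm behind the grasp point. The pads swing forward as they close: fully open they stand 13 mm farther back than shut.
Start: joints at [1.16, 0.383, 0.016, 1.37, -0.006, 1.388, -0.046], TCP at [0.213, -0.588, 0.214] pointing down, gripper open.
Joint ranges: [-2.95, 2.95], [-0.25, 2.06], [-1.52, 1.56], [0.18, 2.33], [-1.44, 4.58], [0.02, 2.06], [-3.01, 3.01]. Speed limits (rad/s): [2.39, 2.39, 3.01, 3.01, 3.14, 3.14, 3.14].

### API

Orientations are given as a 3x3 rotation matrix whose columns are the frame's x, y, z axes.
In Python, from workcell import bot, vision gives the robot as it stands.
- The arm moves only by the tool apply_moves, never from a script. Its arguments are lists of equal length, an entry for each row: "linear": the shift along the tool's x, y, z in m, a list of three; "angular": the turn, a rotation vector about the tool's x, y, z in rad, a list of three; "jaw": the closure, from 0 (fully open) to 1 (shut). A call has 1 to 10 rows; each row is the pose to reach, as a shift and turn from the pose commanded when the call began, along the tool's axes at that moment; what a row does not reach only later rows make up. A row lasts 1/12 s, in which the tool goes at most 41.7 mm and 7.16 degrees, less where a joint would pass 70% of its speed; a pose out of reach is approached as far as the arm can. A call with a gripper value outside its range is refused whole. The fingers move at their own pace and stop on an object; "squeeze" is the grip in N (left out, the last holds). Time passes only in rows, so rows that repeat a pose let the fingers close. It gives the time, the measured TCP pose, the force, the opening and the grip force at its end, in the units of the state.
- bot.sense(): the state, without advancing time (a new reading comes with each control period).
- vision.grab_frame(name): name is "scene" or "top" or "wrist"; returns the picture (480x640x3 uint8, blue, green, red); there is no depth.
- vision.camera_model(name): a dict with "intrinsics" (3x3 intrinsics, pixels), "position" and "orientation" of the camera in the world. Camera axes: x right, y up, looking along -z (the intrinsics and any distortion apply to the point x, -y, -z); pixel columns grow to the right and rows downward; lengths in m; the calibration is good to about 2 mm. A picture is of the moment at which its call begins: read the wrist's pose just before it. camera_model takes no time and is no camera call; for the wrist camera it gives the pose at the moment of the call.
- bot.finish_job(): hands the job in; it is judged then, once.
The state is a dict: "time": time; "joint_positions": joint angles; "qd": joint speeds; "effort": joint torques, N m; "ee_pos": TCP position; "orientation": TCP orientation; "ft_force": force on the tool from outside, world axes, zero at the start; "moment": the same for the moment, N m; "gripper_width": finger opening in m; "grasp_force": force on a finger pad.
Only numpy, scipy, OpenCV 4.12 (cv2) and the standard library are available. Lean on these libraries where they do the work, as an engineer would, in place of code of your own. Each camera call takes 0.05 s, during which the arm holds its last target. There are 200 camera calls.

### The job

Take the long thick cartridge fuse from the mat and press it down into the two spring clips of the empty fuse block, so that it is fully home in both clips with one metal cap in each (either way round), and let go of it. Leave the short fuse and the slim fuse where they lie.

Things in the scene. Friction and masses are not known exactly. Their poses are not given: they have to be found in the camera images.
- long_fuse_center (a point): Centre of the fuse to fit: white ceramic cylinder 27 mm thick, 140 mm long, copper caps 30 mm long on both ends, 0.11 to 0.22 kg, loose, lying on the blue mat, centre 13.5 mm above it. y is the cylinder's axis; it may lie rolled about y. Pushed level into the clips it meets 5 to 12 N from 20 to 6 mm above home, then snaps down onto solid rests; merely laid on them it stays 18 mm too high.
- seat (a point): Where the centre of the seated fuse belongs, midway between two steel C-clips on the fixed block, 43.5 mm above the bench, 27 mm above the black base. y: axis of the seated fuse, z up. Clips at 55 mm each way along y, 12 mm wide, open to the top: sprung lips 20 mm apart at 9 mm above this point, flaring to 42 mm apart at 26 mm above. On the +x side, from 78 mm off, parts up to 45 mm tall.
- short_fuse_center (a point): Centre of a bystander fuse to leave alone: same look and 27 mm thickness as the long one but only 70 mm long, caps 16 mm, lying on the mat, y its axis. The three fuses lie side by side in any order, their centres about 100 mm or more apart, on the robot's right; a solder reel (54 mm wide, 50 mm high) and a screwdriver lie farther right.
- slim_fuse_center (a point): Centre of a bystander fuse to leave alone: same look but only 14 mm thick, 120 mm long, caps 20 mm, lying on the mat, y its axis.
Things that resemble listed ones, but are neither listed nor needed, are in the scene too. What is shaped like the part that bears long_fuse_center but pink is not meant.

How it is judged:
By the outcome, as a careful person would: the job done as asked, in the order asked, and still so for the second after the job is handed in, with the robot touching nothing.
It also fails if it takes over 37 s, if anything falls off the work surface, if the arm or the gripper's body presses on something with over 40 N, if the wrist force passes 120 N, or if a joint passes its speed limit or range.

## Working session

There is one attempt and no reset: what is moved stays moved. The work goes in short steps, Python scripts to look and compute and a tool call to move; the robot and the scene stay as the last step left them, time stands still between calls to the robot, and variables do not carry over. Pictures are saved under pics/ and viewed, at most 10 in all, crops included, and the job is handed in when it is done.

Besides the shell and the picture viewer there is one more tool, called as a command line: name --argument value ..., lists and objects as JSON in quotes. apply_moves: Moves the arm, as the interface text tells. Its arguments: {"type":"object","properties":{"linear":{"type":"array"},"angular":{"type":"array"},"jaw":{"type":"array"},"squeeze":{"type":"number"}},"required":["linear","angular","jaw"]}

```bash
mkdir -p pics
cat > h.py <<'E'
import numpy as np, cv2
from workcell import bot, vision
def ray(m,u,v):
    K=np.array(m["intrinsics"]);d=np.linalg.inv(K)@[u,v,1]
    return np.array(m["position"]),np.array(m["orientation"])@(d*[1,-1,-1])
def at(m,u,v,z):
    p,d=ray(m,u,v);return p+d*(z-p[2])/d[2]
def proj(m,P):
    c=np.array(m["orientation"]).T@(np.array(P)-m["position"]);q=np.array(m["intrinsics"])@(c*[1,-1,-1]);return q[:2]/q[2]
E
python3 - <<'E'
from h import *
for n in("scene","top"):
    cv2.imwrite(f"pics/{n}0.png",vision.grab_frame(n)); m=vision.camera_model(n); print(n,m)
s=bot.sense();print(s)
E
```

```text
scene {'intrinsics': array([[580.6553109 ,   0.        , 321.4841237 ],
       [  0.        , 580.6553109 , 240.72283646],
       [  0.        ,   0.        ,   1.        ]]), 'position': array([0.94649723, 0.65369694, 0.5820553 ]), 'orientation': array([[-0.81909339, -0.32450904,  0.47305381],
       [ 0.57352427, -0.44528621,  0.68759734],
       [-0.01248721,  0.83451427,  0.5508448 ]])}
top {'intrinsics': array([[490.47860531,   0.        , 313.85637793],
       [  0.        , 490.47860531, 239.70688745],
       [  0.        ,   0.        ,   1.        ]]), 'position': array([0.45224073, 0.03864948, 0.85267514]), 'orientation': array([[ 0.02653081,  0.9948035 , -0.09829605],
       [-0.99958565,  0.02749878,  0.00850559],
       [ 0.01116442,  0.09802966,  0.99512087]])}
{'time': 0.1, 'joint_positions': array([ 1.16010093,  0.38414013,  0.0163667 ,  1.37102913, -0.00627506,
        1.38822967, -0.04650897]), 'qd': array([-0.00034477,  0.0002704 , -0.00075037, -0.0031862 , -0.0020718 ,
        0.0016101 , -0.00181945]), 'effort': array([ 3.47985602e-03, -6.29134512e+01,  8.47829226e-01, -3.72757351e+01,
        1.67649030e-02,  1.04587711e-02,  3.57152533e-05]), 'ee_pos': array([ 0.21288208, -0.58711181,  0.21359657]), 'orientation': array([[ 9.40103585e-01,  3.40888307e-01, -6.42132997e-04],
       [ 3.40888909e-01, -9.40102164e-01,  1.63501224e-03],
       [-4.63140663e-05, -1.75597688e-03, -9.99998457e-01]]), 'ft_force': array([-0.13300131,  0.4794311 , -0.49760819]), 'moment': array([-9.36721409e-03, -1.93540566e-02,  3.29644080e-05]), 'grasp_force': 0.0, 'gripper_width': 0.08518929164801409}
```

View pics/top0.png

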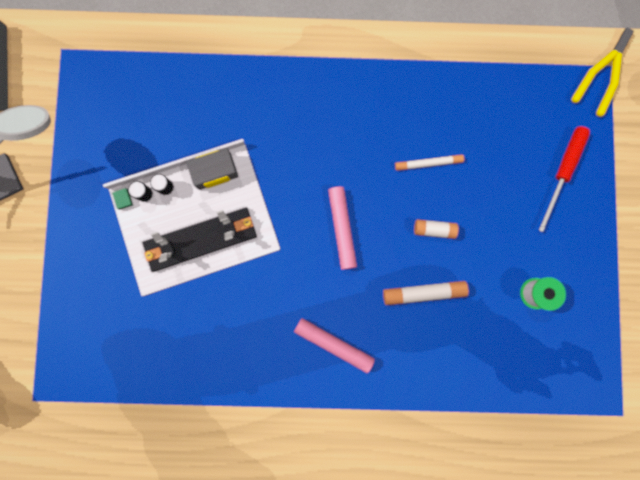

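View pics/scene0.png

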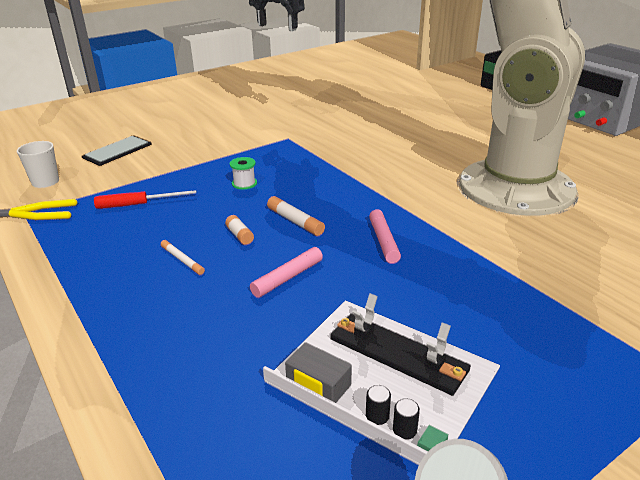

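Top view: candidates are the long thick white/copper fuse at (426,293), the short one at (437,229), the slim one at (430,162), and pink cylinders at (342,228) and (335,346). The one at (426,293) fits because it is longest, thick, white and has copper caps. The block is at (200,240), with clips near (160,245) and (225,225). I'll enlarge both areas to confirm.

Run:
```python
from h import *
im=cv2.imread("pics/top0.png");sc=cv2.imread("pics/scene0.png")
a=cv2.resize(im[200:290,130:270],(800,514)[:2],interpolation=cv2.INTER_CUBIC)
a=cv2.resize(im[200:280,130:270],None,fx=4,fy=4,interpolation=cv2.INTER_CUBIC)[:, :400*2]
b=cv2.resize(im[270:315,370:510],None,fx=4,fy=4,interpolation=cv2.INTER_CUBIC)
cv2.imwrite("pics/c1.png",np.vstack([a,b]))
cv2.imwrite("pics/c2.png",cv2.resize(sc[280:400,320:480],None,fx=5,fy=5,interpolation=cv2.INTER_CUBIC))
m=vision.camera_model("top")
# fuses: not blue, components
hsv=cv2.cvtColor(im,cv2.COLOR_BGR2HSV)
mask=((hsv[...,0]<100)|(hsv[...,1]<100)).astype(np.uint8); mask[:60]=0;mask[400:]=0;mask[:,:285]=0;mask[:,500:]=0
n,l,st,c=cv2.connectedComponentsWithStats(mask)
for i in range(1,n):
    if st[i,4]<100: continue
    pts=np.argwhere(l==i)[:,::-1].astype(np.float32)
    (cx,cy),wh,an=cv2.minAreaRect(pts)
    bx=cv2.boxPoints(((cx,cy),wh,an)); 
    W=np.array([at(m,*q,.0145)[:2] for q in bx]); e=[W[1]-W[0],W[2]-W[1]]; e.sort(key=np.linalg.norm)
    print((cx,cy),at(m,cx,cy,.0145).round(4),[np.linalg.norm(k).round(4) for k in e],"axis deg",np.degrees(np.arctan2(e[1][1],e[1][0])).round(1))
```

```text
(454.0, 61.0) [ 0.8628 -0.2104  0.0145] [np.float64(0.0037), np.float64(0.1614)] axis deg -88.2
(429.4231262207031, 161.88461303710938) [ 0.6774 -0.167   0.0145] [np.float64(0.0157), np.float64(0.123)] axis deg -81.1
(341.79730224609375, 227.28378295898438) [ 0.5579 -0.0161  0.0145] [np.float64(0.0272), np.float64(0.144)] axis deg -169.5
(436.0000305175781, 228.50001525878906) [ 0.5603 -0.1787  0.0145] [np.float64(0.0281), np.float64(0.0773)] axis deg -94.1
(425.5025634765625, 292.5231628417969) [ 0.4499 -0.161   0.0145] [np.float64(0.0279), np.float64(0.1469)] axis deg -82.3
(333.54791259765625, 346.931396484375) [ 0.3548 -0.0064  0.0145] [np.float64(0.0243), np.float64(0.144)] axis deg -119.0
```

View pics/c1.png

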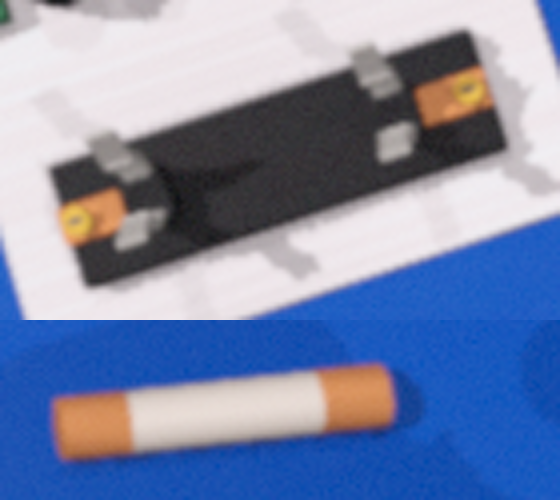

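View pics/c2.png

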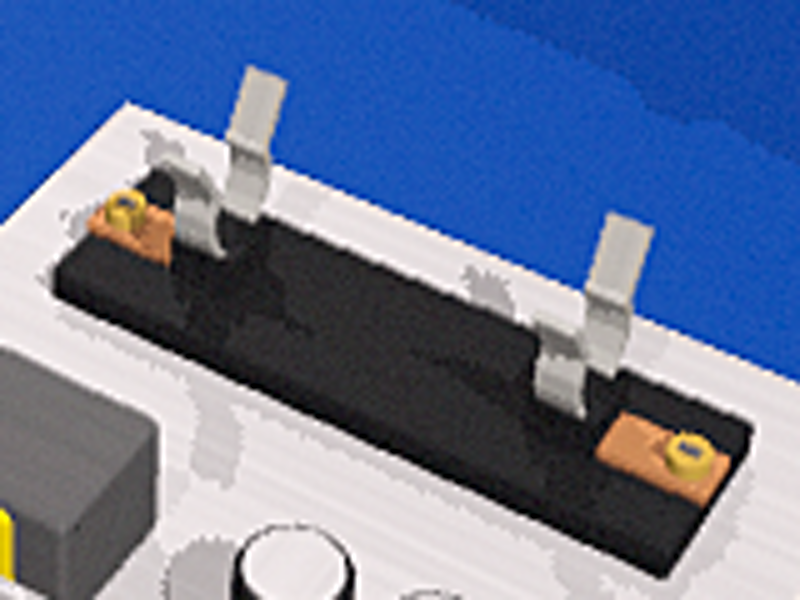

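The crops confirm the target. The fuse at (426,293) is 27 mm thick and about 140 mm long with copper caps. The block's clips sit at crop pixels (120,190) and (385,105).

```bash
cat >> h.py <<'E'
def go(p,yaw):
    "shift & turn in tool axes to TCP p, tool pointing down with tool y at yaw deg"
    from scipy.spatial.transform import Rotation as Q
    s=bot.sense();R=np.array(s["orientation"]);a=np.radians(yaw)
    y=np.array([np.cos(a),np.sin(a),0]);z=np.array([0,0,-1.]);T=np.c_[np.cross(y,z),y,z]
    print("lin",(R.T@(np.array(p)-s["ee_pos"])).round(4),"ang",Q.from_matrix(R.T@T).as_rotvec().round(4),"t",s["time"],"F",s["ft_force"].round(1))
E
python3 - <<'E'
from h import *
m=vision.camera_model("top")
c=[(142.5,242),(248,207.5),(257,237.5),(152,272)]
W=np.array([at(m,*q,.0165) for q in c]);print(W.round(4));C=W.mean(0);print(C.round(4))
ax=(W[1]+W[2]-W[0]-W[3])/2;print(np.linalg.norm(ax),np.degrees(np.arctan2(ax[1],ax[0])))
u=ax/np.linalg.norm(ax);v=np.array([-u[1],u[0],0])
S=C.copy();S[2]=.0435
for n,o,k in(("top",(130,200),4),("scene",(320,280),5)):
    mm=vision.camera_model(n)
    for a in(-.055,.055):
        for b in(-.021,.021):
            print(n,a,b,((proj(mm,S+a*u+b*v+[0,0,.026])-o)*k).round(0))
go([.45,-.161,.16],7.7)
E
```

```text
[[0.5228 0.3236 0.0165]
 [0.5874 0.1463 0.0165]
 [0.5359 0.1289 0.0165]
 [0.4722 0.3044 0.0165]]
[0.5296 0.2258 0.0165]
0.18770265197122143 -70.01980718409054
top -0.055 -0.021 [134. 239.]
top -0.055 0.021 [104. 139.]
top 0.055 -0.021 [398. 152.]
top 0.055 0.021 [367.  53.]
scene -0.055 -0.021 [616. 220.]
scene -0.055 0.021 [544. 312.]
scene 0.055 -0.021 [255.  72.]
scene 0.055 0.021 [175. 153.]
lin [ 0.3682 -0.3197  0.0541] ang [-1.5000e-03 -1.2000e-03 -1.3573e+00] t 0.1 F [-0.1  0.5 -0.5]
```

apply_moves --linear '[[0.12,-0.105,0.018],[0.24,-0.21,0.036],[0.368,-0.32,0.054],[0.368,-0.32,0.054],[0.368,-0.32,0.054],[0.368,-0.32,0.054],[0.368,-0.32,0.054],[0.368,-0.32,0.054],[0.368,-0.32,0.054],[0.368,-0.32,0.054]]' --angular '[[0,0,-1.357],[0,0,-1.357],[0,0,-1.357],[0,0,-1.357],[0,0,-1.357],[0,0,-1.357],[0,0,-1.357],[0,0,-1.357],[0,0,-1.357],[0,0,-1.357]]' --jaw '[0,0,0,0,0,0,0,0,0,0]'

```text
time: 0.93
ee_pos: [0.4144, -0.2236, 0.1683]
orientation: [[-0.033, 0.999, -0.0], [0.999, 0.033, -0.0], [-0.0, -0.0, -1.0]]
ft_force: [0.0, -0.4, -0.6]
gripper_width: 0.0854
grasp_force: 0.0
```

```bash
python3 -c "
from h import *
go([.45,-.161,.16],7.7)"
```

```text
lin [0.0614 0.0376 0.0083] ang [-2.000e-04  1.000e-04 -1.014e-01] t 0.9333 F [ 0.  -0.4 -0.6]
```

apply_moves --linear '[[0.05,0.03,0.008],[0.05,0.03,0.008],[0.05,0.03,0.008],[0.05,0.03,0.008],[0.05,0.03,0.008]]' --angular '[[0,0,-0.06],[0,0,-0.06],[0,0,-0.06],[0,0,-0.06],[0,0,-0.06]]' --jaw '[0,0,0,0,0]'

```text
time: 1.35
ee_pos: [0.4422, -0.1758, 0.1604]
orientation: [[-0.086, 0.996, -0.001], [0.996, 0.086, -0.0], [-0.0, -0.001, -1.0]]
ft_force: [-0.4, -0.3, 0.2]
gripper_width: 0.0853
grasp_force: 0.0
```

Run:
```python
from h import *
go([.45,-.161,.16],7.7)
m=vision.camera_model("wrist");im=vision.grab_frame("wrist");cv2.imwrite("pics/w1.png",im);print(bot.sense()["ee_pos"])
hsv=cv2.cvtColor(im,cv2.COLOR_BGR2HSV)
mask=((hsv[...,0]<95)|(hsv[...,1]<90)).astype(np.uint8)
n,l,st,c=cv2.connectedComponentsWithStats(mask)
for i in range(1,n):
    if st[i,4]<1500: continue
    r=cv2.minAreaRect(np.argwhere(l==i)[:,::-1].astype(np.float32));bx=cv2.boxPoints(r)
    W=np.array([at(m,*q,.0145)[:2] for q in bx]); e=[W[1]-W[0],W[2]-W[1]]; e.sort(key=np.linalg.norm)
    print(r,W.mean(0).round(4),[np.linalg.norm(k).round(4) for k in e],np.degrees(np.arctan2(e[1][1],e[1][0])).round(1))
```

```text
lin [0.0141 0.0091 0.0004] ang [-0.0008  0.0001 -0.0487] t 1.35 F [-0.4 -0.3  0.2]
[ 0.44208973 -0.17626021  0.16050068]
((319.5, 239.5), (479.0, 639.0), 90.0) [ 0.446  -0.2488] [np.float64(0.4757), np.float64(0.5095)] -68.6
((199.53167724609375, 38.01462936401367), (20.952909469604492, 91.21499633789062), 24.775142669677734) [ 0.3355 -0.0388] [np.float64(0.0147), np.float64(0.0661)] 61.9
((495.34234619140625, 24.477142333984375), (21.094158172607422, 192.922119140625), 85.07938385009766) [ 0.5594 -0.0097] [np.float64(0.0145), np.float64(0.1432)] 9.2
((329.5915832519531, 203.24696350097656), (159.97784423828125, 32.08218002319336), 88.09085083007812) [ 0.4482 -0.1627] [np.float64(0.0265), np.float64(0.1447)] -81.9
((573.3783569335938, 230.22972106933594), (19.234682083129883, 128.23121643066406), 9.462322235107422) [ 0.6715 -0.1667] [np.float64(0.0171), np.float64(0.1201)] 98.7
((447.69268798828125, 235.3577880859375), (31.799835205078125, 80.74475860595703), 16.699243545532227) [ 0.5579 -0.1791] [np.float64(0.0291), np.float64(0.0747)] 84.5
((317.0, 393.5), (75.0, 54.0), 90.0) [ 0.4537 -0.3684] [np.float64(0.056), np.float64(0.1005)] -83.8
```

View pics/w1.png

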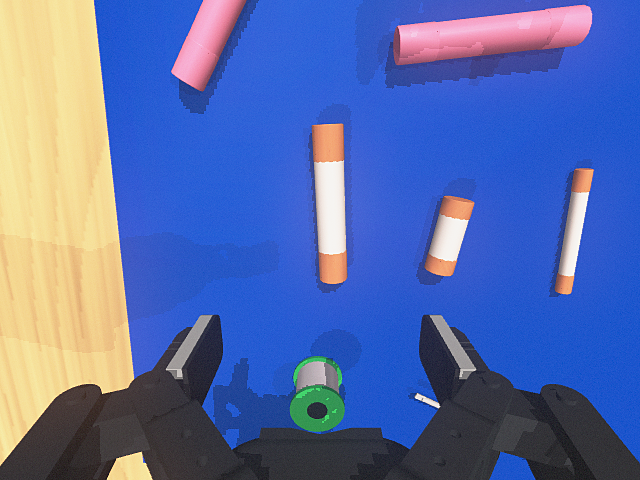

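The wrist view shows the long fuse at (330,203), the short at (449,235) and the slim at (574,230). The fuse centre is about (0.449,-0.162) and its axis is at -82°.

apply_moves --linear '[[0.013,0.008,0.03],[0.013,0.008,0.06],[0.013,0.008,0.08],[0.013,0.008,0.09],[0.013,0.008,0.09],[0.013,0.008,0.09]]' --angular '[[0,0,-0.054],[0,0,-0.054],[0,0,-0.054],[0,0,-0.054],[0,0,-0.054],[0,0,-0.054]]' --jaw '[0,0,0,0,0,0]'

```text
time: 1.9
ee_pos: [0.4495, -0.1621, 0.071]
orientation: [[-0.139, 0.99, -0.0], [0.99, 0.139, 0.0], [0.0, -0.0, -1.0]]
ft_force: [0.5, 0.1, 0.5]
gripper_width: 0.0852
grasp_force: 0.0
```

```bash
python3 -c "
from h import *
go([.449,-.162,.029],8)"
```

```text
lin [ 0.0001 -0.0005  0.042 ] ang [-0.0002 -0.0001 -0.0004] t 1.9 F [0.5 0.1 0.5]
```

apply_moves --linear '[[0,0,0.02],[0,0,0.036],[0,0,0.042],[0,0,0.042],[0,0,0.042],[0,0,0.042],[0,0,0.042],[0,0,0.042],[0,0,0.042],[0,0,0.042]]' --angular '[[0,0,0],[0,0,0],[0,0,0],[0,0,0],[0,0,0],[0,0,0],[0,0,0],[0,0,0],[0,0,0],[0,0,0]]' --jaw '[0,0,0,0.4,0.5,0.6,0.7,0.8,0.8,0.8]' --squeeze 60

```text
time: 2.73
ee_pos: [0.4498, -0.1612, 0.0289]
orientation: [[-0.141, 0.99, 0.0], [0.99, 0.141, -0.0], [-0.0, 0.0, -1.0]]
ft_force: [0.9, -0.1, 0.2]
gripper_width: 0.0171
grasp_force: 0.0
```

Run:
```python
from h import *
s=bot.sense();print(s["gripper_width"],s["grasp_force"])
a=vision.grab_frame("wrist");b=vision.grab_frame("scene")
cv2.imwrite("pics/w2.png",np.vstack([a[100:420,120:520],cv2.resize(b[170:270,200:360],(400,250))]))
```

```text
0.017115633322901294 0.0
```

View pics/w2.png

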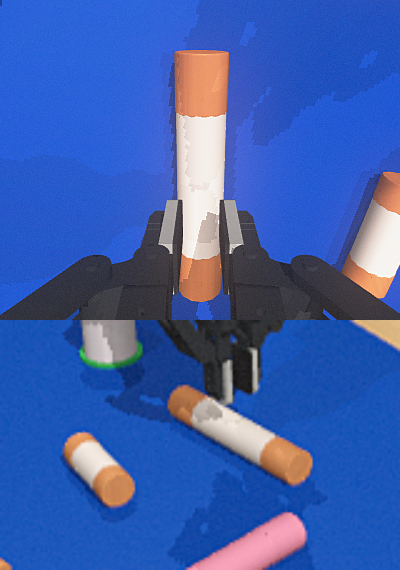

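The fingers closed without gripping. The fuse lies slightly ahead of and below the pads, so I'll relocate both the fuse and the fingertips.

Run:
```python
from h import *
s=bot.sense();E=np.array(s["ee_pos"])
m=vision.camera_model("scene")
for dz in(.022,0,-.022):print("tip pix",proj(m,E-[0,0,dz]))
w=vision.camera_model("wrist");print("wrist tcp, tip",proj(w,E),proj(w,E-[0,0,.022]),w["position"])
t=vision.camera_model("top")
print("fuse ends wrist",at(w,120+202,100-48,.0145),at(w,120+202,100+195,.0145))
# ends in scene crop: centers
for z in(.0145,):print("scene ends",at(m,200+187/2.5,170+(405-320)/2.5,z),at(m,200+292/2.5,170+(465-320)/2.5,z))
im=vision.grab_frame("top");cv2.imwrite("pics/t2.png",cv2.resize(im[200:340,350:510],None,fx=4,fy=4))
im=vision.grab_frame("wrist")
print("top pix E",(proj(t,E)-[350,200])*4)
```

```text
tip pix [293.69953645 217.78523171]
tip pix [293.24844881 207.84183596]
tip pix [292.7873119  197.67692262]
wrist tcp, tip [322.72205968 297.7983004 ] [322.49222237 279.8096228 ] [ 0.43712604 -0.08038308  0.18706083]
fuse ends wrist [ 0.43333865 -0.04916011  0.0145    ] [ 0.45020019 -0.16674479  0.0145    ]
scene ends [ 0.45811595 -0.21621933  0.0145    ] [ 0.44172671 -0.09455399  0.0145    ]
top pix E [310.27733673 370.89712679]
```

View pics/t2.png

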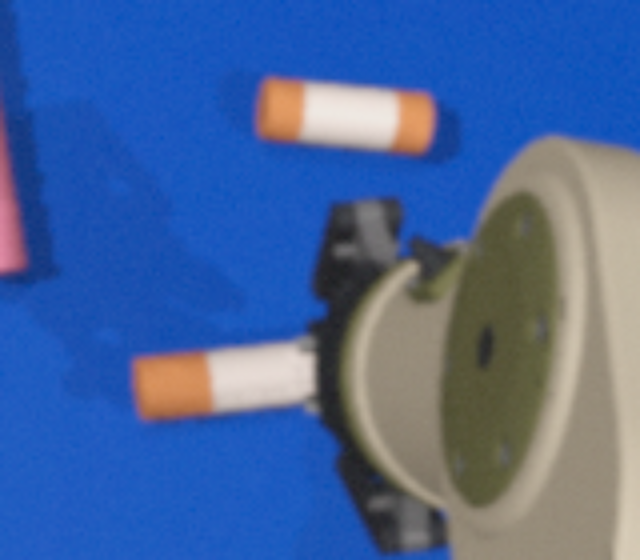

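Run:
```python
from h import *
from scipy.optimize import least_squares as L
w=vision.camera_model("wrist");m=vision.camera_model("scene");t=vision.camera_model("top")
def tri(obs):
    r=L(lambda P:np.concatenate([proj(c,P)-q for c,q in obs]),[.45,-.16,.03]);return r.x.round(4),r.fun.round(1)
E=bot.sense()["ee_pos"];print(E)
print("tip",tri([(w,(322,305)),(m,(295,201))]))
print("fuse near end",tri([(w,(322,395)),(m,(274,204))]), "far", tri([(w,(322,155)),(m,(317,227))]))
w1=cv2.imread("pics/w2.png")
```

```text
[ 0.4496545  -0.16105225  0.02863784]
tip (array([ 0.4485, -0.1561,  0.0456]), array([-0. , -0. , -0.1, -0.1]))
fuse near end (array([ 0.4592, -0.2323,  0.0155]), array([-0.6, -1.4, -3.9, -3.5])) far (array([ 0.4396, -0.0926,  0.0168]), array([0.2, 0.2, 1.3, 0.1]))
```

Triangulated from the wrist and scene views, the closed tips stand at z≈0.045, higher than the TCP figure implies. They passed over the fuse, which hasn't moved. I'll half open and descend in small steps, watching the force.

apply_moves --linear '[[0,0,0],[0,0,0],[0,0,0],[0,0,0],[0,0,0.003],[0,0,0.006],[0,0,0.009],[0,0,0.012],[0,0,0.012],[0,0,0.012]]' --angular '[[0,0,0],[0,0,0],[0,0,0],[0,0,0],[0,0,0],[0,0,0],[0,0,0],[0,0,0],[0,0,0],[0,0,0]]' --jaw '[0.4,0.4,0.4,0.4,0.4,0.4,0.4,0.4,0.4,0.4]'

```text
time: 3.77
ee_pos: [0.4494, -0.161, 0.0163]
orientation: [[-0.141, 0.99, -0.001], [0.99, 0.141, 0.0], [0.0, -0.001, -1.0]]
ft_force: [0.6, 0.5, -0.5]
gripper_width: 0.0508
grasp_force: 0.0
```

Run:
```python
from h import *
s=bot.sense();print(s["ee_pos"],s["ft_force"].round(1))
a=vision.grab_frame("wrist");b=vision.grab_frame("scene")
cv2.imwrite("pics/w3.png",np.hstack([a[220:440,120:520],cv2.resize(b[160:248,220:380],(400,220))]))
```

```text
[ 0.4494098  -0.16096019  0.01628908] [ 0.6  0.5 -0.5]
```

View pics/w3.png

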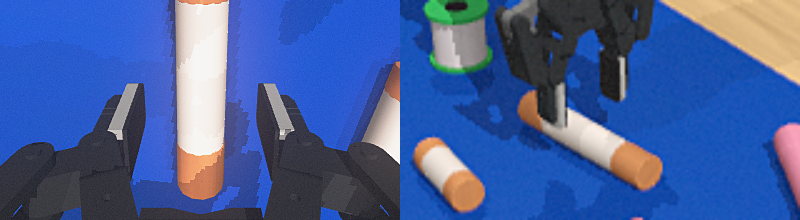

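Both fingers straddle the fuse and are still above the mat with no contact. Tips in the wrist crop are at (133,85) and (262,85). Continuing down.

apply_moves --linear '[[0,0,0.004],[0,0,0.008],[0,0,0.012],[0,0,0.015],[0,0,0.015],[0,0,0.015]]' --angular '[[0,0,0],[0,0,0],[0,0,0],[0,0,0],[0,0,0],[0,0,0]]' --jaw '[0.4,0.4,0.4,0.4,0.4,0.4]'

```text
time: 4.37
ee_pos: [0.4494, -0.1609, 0.0013]
orientation: [[-0.141, 0.99, -0.001], [0.99, 0.141, 0.0], [0.001, -0.0, -1.0]]
ft_force: [-0.5, -0.7, 0.1]
gripper_width: 0.0515
grasp_force: 0.0
```

apply_moves --linear '[[0,0,0.003],[0,0,0.006],[0,0,0.008],[0,0,0.008]]' --angular '[[0,0,0],[0,0,0],[0,0,0],[0,0,0]]' --jaw '[0.4,0.4,0.4,0.4]'

```text
time: 4.7
ee_pos: [0.4493, -0.1609, -0.0069]
orientation: [[-0.141, 0.99, -0.001], [0.99, 0.141, 0.0], [0.0, -0.001, -1.0]]
ft_force: [-0.1, 0.1, 0.3]
gripper_width: 0.0516
grasp_force: 0.0
```

Run:
```python
from h import *
s=bot.sense();print(s["ee_pos"],s["ft_force"].round(1))
a=vision.grab_frame("wrist");b=vision.grab_frame("scene")
cv2.imwrite("pics/w4.png",np.hstack([a[220:440,120:520],cv2.resize(b[160:248,220:380],(400,220))]))
```

```text
[ 0.449274   -0.16094474 -0.00688224] [-0.1  0.1  0.3]
```

View pics/w4.png

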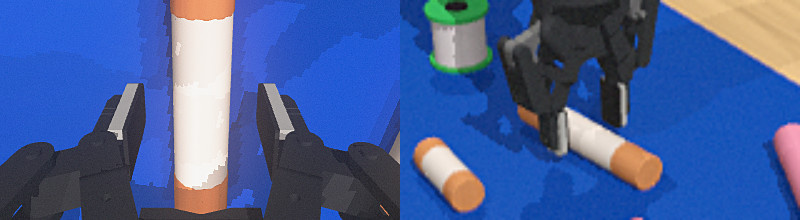

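Fingers are beside the fuse; tips at scene pixels (285,222) and (309,210). Checking their height numerically.

Run:
```python
from h import *
E=np.array(bot.sense()["ee_pos"]);m=vision.camera_model("scene");y=np.array([.99,.141,0])
for z in(0,.01,.02):
  print(z,[proj(m,[*(E+s*y*.028)[:2],z]).round(1) for s in(1,-1)])
```

```text
0 [array([282.7, 226.2]), array([304.8, 215.6])]
0.01 [array([282.5, 221.7]), array([304.6, 211.1])]
0.02 [array([282.2, 217.1]), array([304.5, 206.7])]
```

apply_moves --linear '[[0,0,0.002],[0,0,0.002],[0,0,0.002],[0,0,0.002],[0,0,0.002],[0,0,0.002],[0,0,0.002],[0,0,0.002]]' --angular '[[0,0,0],[0,0,0],[0,0,0],[0,0,0],[0,0,0],[0,0,0],[0,0,0],[0,0,0]]' --jaw '[0.5,0.6,0.7,0.8,0.9,0.9,0.9,0.9]' --squeeze 80

```text
time: 5.47
ee_pos: [0.4497, -0.1611, -0.008]
orientation: [[-0.141, 0.99, 0.0], [0.99, 0.141, -0.0], [-0.0, 0.0, -1.0]]
ft_force: [-1.9, 0.2, 5.7]
gripper_width: 0.0244
grasp_force: 78.4
```

apply_moves --linear '[[0,0,-0.005],[0,0,-0.015],[0,0,-0.03],[0,0,-0.04],[0,0,-0.04],[0,0,-0.04]]' --angular '[[0,0,0],[0,0,0],[0,0,0],[0,0,0],[0,0,0],[0,0,0]]' --jaw '[0.9,0.9,0.9,0.9,0.9,0.9]'

```text
time: 5.97
ee_pos: [0.4502, -0.1614, 0.0324]
orientation: [[-0.14, 0.99, 0.002], [0.99, 0.14, -0.001], [-0.001, 0.002, -1.0]]
ft_force: [-0.4, 0.6, -1.4]
gripper_width: 0.0241
grasp_force: 78.8
```

Run:
```python
from h import *
s=bot.sense();print(s["ee_pos"],s["ft_force"].round(2),s["moment"].round(3),s["gripper_width"],s["grasp_force"])
a=vision.grab_frame("wrist");b=vision.grab_frame("scene");cv2.imwrite("pics/w5.png",a);cv2.imwrite("pics/s5.png",b)
w=vision.camera_model("wrist");m=vision.camera_model("scene")
for n,im in(("w",a),("s",b)):
    hsv=cv2.cvtColor(im,cv2.COLOR_BGR2HSV);k=((hsv[...,0]>6)&(hsv[...,0]<16)&(hsv[...,1]>110)&(hsv[...,2]>90)).astype(np.uint8)
    nn,l,st,c=cv2.connectedComponentsWithStats(k)
    print(n,[(c[i].round(0).tolist(),int(st[i,4]),st[i,:4].tolist()) for i in range(1,nn) if 60<st[i,4]<6000])
```

```text
[ 0.45024559 -0.16144942  0.03237701] [-0.36  0.6  -1.41] [ 0.031  0.016 -0.018] 0.024054948033104352 78.77767324447632
w [([322.0, 197.0], 5341, [288, 156, 68, 86]), ([522.0, 292.0], 1658, [492, 269, 58, 46]), ([486.0, 374.0], 709, [461, 354, 51, 39]), ([320.0, 419.0], 1276, [293, 395, 54, 39])]
s [([271.0, 186.0], 94, [266, 180, 11, 15]), ([314.0, 207.0], 266, [304, 198, 21, 19]), ([245.0, 236.0], 194, [237, 228, 17, 16]), ([198.0, 268.0], 90, [192, 263, 12, 12]), ([348.0, 326.0], 106, [337, 321, 18, 12]), ([450.0, 371.0], 204, [439, 362, 27, 19])]
```

Lifted and held. Now I'll check the fuse's pose in the hand against the cap pixels and work out the transfer.

Run:
```python
from h import *
from scipy.optimize import least_squares as L
s=bot.sense();E=np.array(s["ee_pos"]);R=np.array(s["orientation"]);a=R[:,0]
w=vision.camera_model("wrist");m=vision.camera_model("scene")
C=E+[0,0,.0225]
print("pred wrist far/near outer ends",proj(w,C+.07*a),proj(w,C-.07*a),"inner far",proj(w,C+.04*a))
print("pred scene +cap",proj(m,C+.055*a),"end",proj(m,C+.07*a),"-end",proj(m,C-.07*a))
r=L(lambda P:np.concatenate([proj(w,P)-(322,158),proj(m,P)-(319,211)]),C+.07*a);print("far end tri",r.x,r.fun,"axis off",(r.x-C)@a)
go([.45,-.161,.2],8)
```

```text
pred wrist far/near outer ends [323.35109797 159.89530474] [322.62141122 441.18109714] inner far [323.15549162 235.29928686]
pred scene +cap [312.7437913 206.7696185] end [318.36633238 209.76781156] -end [269.45790838 183.68762906]
far end tri [ 0.43883062 -0.09134658  0.05121175] [-0.03208251 -0.03050457 -0.20861008 -0.01053122] axis off 0.07050718895263003
lin [ 0.      0.0007 -0.1688] ang [-0.0005 -0.0002  0.0013] t 6.0667 F [-0.   0.7 -2.3]
```

Run:
```python
import cv2,numpy as np
a=cv2.imread("pics/w5.png");b=cv2.imread("pics/s5.png")
# cap columns: edges along row 180 of far cap & row 410 near
h=cv2.cvtColor(b,cv2.COLOR_BGR2HSV)
k=((h[...,0]>4)&(h[...,0]<18)&(h[...,1]>110)).astype(np.uint8)
for bx in((304,198,21,19),(266,180,11,15)):
    x,y,w,hh=bx;p=np.argwhere(k[y:y+hh,x:x+w])[:,::-1].astype(np.float32)+[x,y];print(cv2.minAreaRect(p.astype(np.float32)))
```

```text
((313.63079833984375, 207.14617919921875), (21.085901260375977, 14.015923500061035), 29.744882583618164)
((271.623046875, 186.78460693359375), (13.023645401000977, 9.178568840026855), 29.744882583618164)
```

The prediction matches the caps (scene (313,207)), so the fuse centre sits 22.5 mm above the TCP. I'll move beside the block for one close wrist look.

apply_moves --linear '[[0,0,-0.035],[0.01,0.002,-0.07],[0.045,0.011,-0.1],[0.08,0.02,-0.108],[0.12,0.03,-0.108],[0.16,0.04,-0.108],[0.2,0.05,-0.108],[0.24,0.06,-0.108],[0.28,0.068,-0.108],[0.309,0.075,-0.108]]' --angular '[[0,0,0],[0,0,0],[0,0,-0.05],[0,0,-0.1],[0,0,-0.15],[0,0,-0.209],[0,0,-0.209],[0,0,-0.209],[0,0,-0.209],[0,0,-0.209]]' --jaw '[0.9,0.9,0.9,0.9,0.9,0.9,0.9,0.9,0.9,0.9]'

```text
time: 6.9
ee_pos: [0.4794, 0.1593, 0.1391]
orientation: [[-0.345, 0.938, -0.001], [0.938, 0.345, 0.001], [0.001, -0.0, -1.0]]
ft_force: [-0.2, -0.2, -0.4]
gripper_width: 0.0243
grasp_force: 79.1
```

apply_moves --linear '[[0,0,0],[0,0,0],[0,0,0],[0,0,0]]' --angular '[[0,0,0],[0,0,0],[0,0,0],[0,0,0]]' --jaw '[0.9,0.9,0.9,0.9]'

```text
time: 7.23
ee_pos: [0.4804, 0.1537, 0.139]
orientation: [[-0.341, 0.94, -0.001], [0.94, 0.341, -0.001], [-0.0, -0.001, -1.0]]
ft_force: [-0.5, -0.3, -1.8]
gripper_width: 0.024
grasp_force: 79.2
```

Run:
```python
from h import *
go([.481,.155,.14],20)
s=bot.sense();print(s["ee_pos"],s["gripper_width"])
w=vision.camera_model("wrist");a=vision.grab_frame("wrist");cv2.imwrite("pics/w6.png",a)
np.savez("w6.npz",**{k:np.array(v) for k,v in w.items()})
S=np.array([.5296,.2258,.0435]);u=np.array([-.342,.94,0]);v=np.array([.94,.342,0])
for p in(-.055,.055):
    for b in(-.021,.021):print(p,b,proj(w,S+p*u+b*v+[0,0,.026]).round(0))
for p in(-.094,.094):
    for b in(-.027,.027):print("base",p,b,proj(w,S+p*u+b*v-[0,0,.027]).round(0))
```

```text
lin [ 0.001  0.001 -0.001] ang [-0.0013  0.0005 -0.0011] t 7.2333 F [-0.5 -0.3 -1.8]
[0.48041467 0.15372478 0.13900426] 0.02401155737463924
-0.055 -0.021 [394. 257.]
-0.055 0.021 [454. 257.]
0.055 -0.021 [406.  85.]
0.055 0.021 [477.  85.]
base -0.094 -0.027 [372. 277.]
base -0.094 0.027 [434. 277.]
base 0.094 -0.027 [385.  33.]
base 0.094 0.027 [462.  33.]
```

View pics/w6.png

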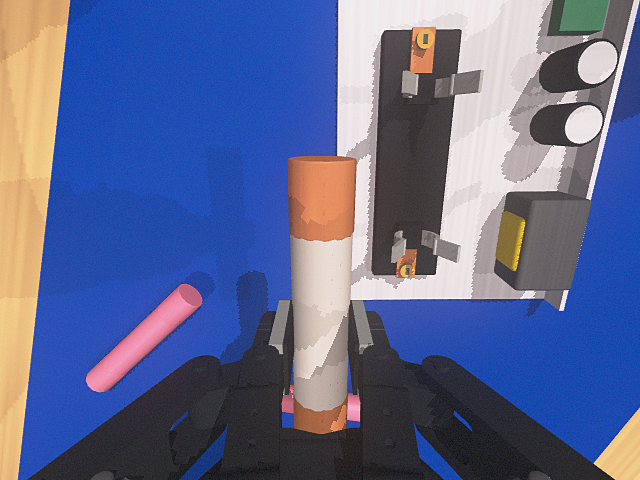

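The wrist view shows the base corners at (385,30), (462,30), (373,275) and (435,275). They match the prediction to within about 2 px, so seat ≈ (0.5296, 0.2274) with axis at 110°. Moving above it and partly down.

apply_moves --linear '[[0.018,0.024,0],[0.035,0.048,0],[0.0525,0.0715,0],[0.0525,0.0715,0],[0.0525,0.0715,0],[0.0525,0.0715,0.03],[0.0525,0.0715,0.055],[0.0525,0.0715,0.06],[0.0525,0.0715,0.06],[0.0525,0.0715,0.06]]' --angular '[[0,0,0],[0,0,0],[0,0,0],[0,0,0],[0,0,0],[0,0,0],[0,0,0],[0,0,0],[0,0,0],[0,0,0]]' --jaw '[0.9,0.9,0.9,0.9,0.9,0.9,0.9,0.9,0.9,0.9]' --squeeze 100

```text
time: 8.12
ee_pos: [0.53, 0.2283, 0.0806]
orientation: [[-0.342, 0.94, 0.0], [0.94, 0.342, -0.0], [-0.0, 0.0, -1.0]]
ft_force: [0.2, 1.2, -1.5]
gripper_width: 0.023
grasp_force: 101.9
```

Run:
```python
from h import *
go([.5296,.2274,.045],20)
s=bot.sense();print(s["ee_pos"],s["gripper_width"],s["ft_force"],s["moment"])
```

```text
lin [-0.0007 -0.0007  0.0356] ang [ 0.0004  0.0004 -0.0004] t 8.1167 F [ 0.2  1.2 -1.5]
[0.53000559 0.22828257 0.08058419] 0.023048431935994613 [ 0.22979763  1.15028834 -1.48068428] [-0.01903787  0.00227412  0.00368806]
```

apply_moves --linear '[[-0.0005,-0.0005,0.012],[-0.0005,-0.0005,0.024],[-0.0005,-0.0005,0.034],[-0.0005,-0.0005,0.034],[-0.0005,-0.0005,0.034]]' --angular '[[0,0,0],[0,0,0],[0,0,0],[0,0,0],[0,0,0]]' --jaw '[0.9,0.9,0.9,0.9,0.9]'

```text
time: 8.53
ee_pos: [0.5289, 0.2284, 0.0449]
orientation: [[-0.343, 0.939, -0.001], [0.939, 0.343, -0.0], [0.0, -0.001, -1.0]]
ft_force: [0.8, 0.3, -1.9]
gripper_width: 0.0235
grasp_force: 102.0
```

Freely entered the flare. Pressing in steps.

apply_moves --linear '[[0,0,0.003],[0,0,0.006],[0,0,0.009],[0,0,0.012],[0,0,0.012]]' --angular '[[0,0,0],[0,0,0],[0,0,0],[0,0,0],[0,0,0]]' --jaw '[0.9,0.9,0.9,0.9,0.9]'

```text
time: 8.95
ee_pos: [0.5303, 0.2293, 0.0343]
orientation: [[-0.343, 0.939, 0.002], [0.939, 0.343, 0.001], [0.0, 0.002, -1.0]]
ft_force: [2.2, 2.0, 2.4]
gripper_width: 0.0228
grasp_force: 102.3
```

apply_moves --linear '[[0,0,0.003],[0,0,0.006],[0,0,0.008],[0,0,0.01],[0,0,0.012],[0,0,0.012]]' --angular '[[0,0,0],[0,0,0],[0,0,0],[0,0,0],[0,0,0],[0,0,0]]' --jaw '[0.9,0.9,0.9,0.9,0.9,0.9]'

```text
time: 9.45
ee_pos: [0.53, 0.2288, 0.0221]
orientation: [[-0.343, 0.939, 0.001], [0.939, 0.343, 0.0], [-0.0, 0.001, -1.0]]
ft_force: [2.1, 0.4, 4.6]
gripper_width: 0.0231
grasp_force: 102.7
```

apply_moves --linear '[[0,0,0.002],[0,0,0.004],[0,0,0.004],[0,0,0.004]]' --angular '[[0,0,0],[0,0,0],[0,0,0],[0,0,0]]' --jaw '[0.9,0.9,0.9,0.9]'

```text
time: 9.78
ee_pos: [0.5302, 0.2288, 0.0218]
orientation: [[-0.343, 0.939, 0.003], [0.939, 0.343, -0.001], [-0.002, 0.002, -1.0]]
ft_force: [-11.4, -7.1, 40.2]
gripper_width: 0.023
grasp_force: 106.6
```

apply_moves --linear '[[0,0,-0.003],[0,0,-0.004],[0,0,-0.004],[0,0,-0.004],[0,0,-0.004],[0,0,-0.004],[0,0,-0.004]]' --angular '[[0,0,0],[0,0,0],[0,0,0],[0,0,0],[0,0,0],[0,0,0],[0,0,0]]' --jaw '[0.9,0.9,0.7,0.5,0.4,0.3,0.3]'

```text
time: 10.37
ee_pos: [0.5286, 0.2283, 0.021]
orientation: [[-0.343, 0.939, -0.002], [0.939, 0.343, -0.001], [0.0, -0.002, -1.0]]
ft_force: [-0.0, 0.2, -0.6]
gripper_width: 0.0595
grasp_force: 0.0
```

Run:
```python
from h import *
s=bot.sense();print(s["ee_pos"],s["gripper_width"],s["ft_force"].round(1))
m=vision.camera_model("scene");w=vision.camera_model("wrist")
b=vision.grab_frame("scene");cv2.imwrite("pics/s7.png",b);a=vision.grab_frame("wrist");cv2.imwrite("pics/w7.png",a)
S=np.array([.5296,.2282,.0435]);u=np.array([-.342,.94,0])
for dz in(0,.006,.018):print(dz,[proj(m,S+[0,0,dz]+k*u).round(1) for k in(.07,.04,-.04,-.07)],"wrist",[proj(w,S+[0,0,dz]+k*u).round(1) for k in(.07,-.07)])
for n,im in(("w",a),("s",b)):
    h=cv2.cvtColor(im,cv2.COLOR_BGR2HSV);k=((h[...,0]>4)&(h[...,0]<18)&(h[...,1]>110)&(h[...,2]>90)).astype(np.uint8)
    nn,l,st,c=cv2.connectedComponentsWithStats(k)
    print(n,[(c[i].round(0).tolist(),int(st[i,4]),st[i,:4].tolist()) for i in range(1,nn) if 60<st[i,4]<6000])
```

```text
[0.52857991 0.22832418 0.02102552] 0.05953457264957501 [-0.   0.2 -0.6]
0 [array([446.1, 353.5]), array([425.1, 344.4]), array([372.9, 321.7]), array([354.6, 313.7])] wrist [array([326.8, 161.8]), array([324.9, 442.3])]
0.006 [array([446.6, 350.2]), array([425.5, 341.1]), array([373.1, 318.4]), array([354.7, 310.5])] wrist [array([327. , 163.3]), array([325. , 452.6])]
0.018 [array([447.6, 343.3]), array([426.3, 334.3]), array([373.4, 311.7]), array([354.9, 303.9])] wrist [array([327.6, 166.8]), array([325.3, 475.6])]
w [([325.0, 419.0], 1101, [299, 396, 54, 38])]
s [([479.0, 69.0], 208, [474, 52, 11, 36]), ([319.0, 129.0], 1173, [275, 110, 103, 44]), ([591.0, 129.0], 132, [573, 122, 45, 16]), ([634.0, 133.0], 110, [624, 127, 16, 13]), ([466.0, 155.0], 634, [451, 137, 37, 37]), ([245.0, 236.0], 195, [237, 228, 17, 16]), ([198.0, 268.0], 90, [192, 263, 12, 12]), ([364.0, 317.0], 166, [355, 307, 15, 24]), ([349.0, 325.0], 122, [338, 315, 17, 18]), ([445.0, 358.0], 543, [426, 337, 40, 44])]
```

apply_moves --linear '[[0,0,-0.01],[0,0,-0.02],[0,0,-0.05],[0,0,-0.09],[0,0,-0.12],[0,0,-0.15],[0,0,-0.15],[0,0,-0.15],[0,0,-0.15]]' --angular '[[0,0,0],[0,0,0],[0,0,0],[0,0,0],[0,0,0],[0,0,0],[0,0,0],[0,0,0],[0,0,0]]' --jaw '[0.2,0.1,0,0,0,0,0,0,0]'

```text
time: 11.22
ee_pos: [0.5293, 0.2285, 0.1721]
orientation: [[-0.343, 0.939, 0.001], [0.939, 0.343, -0.0], [-0.0, 0.001, -1.0]]
ft_force: [0.1, 0.5, 0.3]
gripper_width: 0.0854
grasp_force: 0.0
```

Run:
```python
from h import *
s=bot.sense();print(s["time"],s["ee_pos"],s["ft_force"].round(1))
m=vision.camera_model("scene");w=vision.camera_model("wrist")
b=vision.grab_frame("scene");a=vision.grab_frame("wrist");cv2.imwrite("pics/s8.png",b);cv2.imwrite("pics/w8.png",a)
S=np.array([.5296,.2282,.0435]);u=np.array([-.342,.94,0]);v=np.array([.94,.342,0])
def sil(c,dz):
    P=[S+[0,0,dz]+k*u+.0135*(np.cos(t)*v+np.sin(t)*np.array([0,0,1])) for k in(.07,-.07) for t in np.arange(0,6.28,.1)]
    q=np.array([proj(c,p) for p in P]);M=np.zeros((480,640),np.uint8);cv2.fillConvexPoly(M,cv2.convexHull(q.astype(np.float32)).astype(np.int32),1);return M
for n,im,c in(("w",a,w),("s",b,m)):
    h=cv2.cvtColor(im,cv2.COLOR_BGR2HSV)
    cop=((h[...,0]>4)&(h[...,0]<18)&(h[...,1]>110)&(h[...,2]>80))
    cop&=cv2.dilate(sil(c,.009),np.ones((25,25)))>0
    for dz in(-.006,0,.006,.012,.018):
        M=sil(c,dz)>0
        # row extent of central white body
        print(n,dz,"copper inside/outside",int((cop&M).sum()),int((cop&~M).sum()))
# white body vertical edges in scene at mid column, brightness profile
x=int(proj(m,S)[0]);print("scene mid col",x,"pred top/bot",proj(m,S+[0,0,.0135]),proj(m,S-[0,0,.0135]))
print([(r,b[r,x].tolist()) for r in range(308,354,2)])
```

```text
11.2167 [0.52926051 0.22846834 0.17209134] [0.1 0.5 0.3]
w -0.006 copper inside/outside 1866 319
w 0 copper inside/outside 1901 284
w 0.006 copper inside/outside 1950 235
w 0.012 copper inside/outside 1946 239
w 0.018 copper inside/outside 1923 262
s -0.006 copper inside/outside 527 280
s 0 copper inside/outside 588 219
s 0.006 copper inside/outside 506 301
s 0.012 copper inside/outside 419 388
s 0.018 copper inside/outside 341 466
scene mid col 398 pred top/bot [399.00434392 325.25696279] [397.79865771 340.15337851]
[(308, [184, 83, 26]), (310, [185, 83, 20]), (312, [187, 87, 29]), (314, [185, 84, 23]), (316, [187, 91, 39]), (318, [185, 85, 30]), (320, [186, 86, 25]), (322, [178, 126, 110]), (324, [214, 227, 240]), (326, [228, 236, 247]), (328, [230, 238, 248]), (330, [225, 234, 246]), (332, [223, 231, 242]), (334, [215, 222, 233]), (336, [202, 213, 224]), (338, [194, 202, 213]), (340, [175, 183, 194]), (342, [148, 156, 165]), (344, [40, 41, 43]), (346, [37, 33, 34]), (348, [33, 33, 34]), (350, [41, 40, 39]), (352, [39, 37, 36])]
```

Run:
```python
from h import *
m=vision.camera_model("scene");b=cv2.imread("pics/s8.png").astype(int)
S=np.array([.5296,.2282,.0435]);u=np.array([-.342,.94,0])
for k in(-.066,-.03,0,.03,.066):
    x,y=proj(m,S+k*u);c=b[int(y)-25:int(y)+25,int(round(x))]
    g=np.where((c[:,2]>110)&(c[:,2]>c[:,0]-20))[0]+int(y)-25
    g=[r for r in g if abs(r-y)<16];print(k,round(y,1),min(g),max(g),(min(g)+max(g))/2-y)
```

```text
-0.066 314.8 305 327 1.2243671563816747
-0.03 324.4 315 334 0.08438987252475272
0 332.8 323 342 -0.2755987611127466
0.03 341.5 331 351 -0.4504606384896874
0.066 352.3 337 368 0.19844607526061964
```

The fuse is level and home at both ends, within about 1 mm. The gripper is clear and touching nothing.

```bash
python3 -c "
from workcell import bot
print(bot.finish_job())"
```

```text
the job is handed in; nothing more can be done
None
```

The long fuse is pressed home in both clips and released, and the job is handed in at about 11 s; the scene camera shows it level and within about 1 mm of the seat height. The short and slim fuses were left alone.

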